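# Set the tube tester's lever ring to the tab and press test

## Task

Set the tube tester for the small tube plugged into it: push the lever of the rotating ring around its arc until its pointer is in line with the yellow tab on the scale and leave it there, then press the green test button fully down and let it come back up. Do not bump the plugged-in tube, and leave the cracked tube, the tube shield, the red socket block and the nut driver where they are.

Things in the scene. Friction and masses are not known exactly. Their poses are not given: they have to be found in the camera images.
- tester: Low steel tube tester fixed on the counter, turned by up to 20 degrees: case 250 x 310 mm, flat top panel 70 mm above the counter. Origin on the counter, straight below the pivot of the rotating ring; the case spans -115 to +135 mm along its x and +-155 mm along its y; z up. Printed on the panel round the pivot: a blue disc of radius 90 mm inside a black scale with white ticks (radius 90 to 117 mm).
- lever_ring (a joint): Angle in rad of the aluminium ring (outer radius 44 mm, top 12 mm above the panel) that turns about the upright pivot. At 0 the lever points along the tester's +x; grows anticlockwise seen from above; stops at -1.3 and +1.3. It starts clockwise of the yellow tab. Friction drag 0.15 N m (about 2 N at the lever's post), no spring: it stays where it is left.
- lever_top (a point): Centre of the top of the lever's upright white post, 72 mm from the pivot: post 12 mm in diameter, from the lever's flat steel arm (10 mm wide, top 10 mm above the panel) up to 47 mm above the panel (117 mm above the counter). Push the post sideways. x axis points outwards from the pivot, z up.
- pointer_tip (a point): Tip of the thin white pointer (3 mm wide) at the outer end of the lever, on the same radius line as the post, 91 mm from the pivot, 6 mm above the panel. x axis points outwards from the pivot along the lever.
- tab (a point): Yellow tab on the scale, 110 mm from the pivot, 10 mm wide along the arc, 12 mm long, 5 mm high; this point is at the centre of its top. It cannot be touched or moved (seen only). x axis points outwards from the pivot through the tab. Pointer in line: the lever's angle about the pivot equals the tab's.
- test_button (a joint): Travel in m of the spring test button: 0 up, 0.006 fully down, which takes 5 N.
- test_button_top (a point): Centre of the top face of the round green test button (30 mm in diameter, in a black housing on the panel, 70 mm along the tester's -x and 105 mm along its -y from the pivot). Pressed straight down.
- test_tube: Small glass tube under test, fixed upright in a black round socket on the panel: 19 mm in diameter (socket 30 mm), top 56 mm above the panel. Origin at its foot on the panel, 70 mm along the tester's -x and 115 mm along its +y from the pivot. Not to be bumped.
- cracked_tube: Loose cracked glass tube with a black base, standing on the counter beside the tester: 38 mm in diameter, 88 mm tall, origin at the centre of its foot. Leave alone.
- tube_shield: Loose nickel tube shield, an upright open sleeve 30 mm in diameter, 48 mm tall, standing on the tester's panel on the robot's side of the ring. Origin at the centre of its foot. Leave alone.
- socket_block: Loose red phenolic socket block, 60 x 50 x 22 mm, on the counter beside the tester; origin at the centre of its underside. Leave alone.
- nut_driver: Loose nut driver, 200 mm long along its x, orange handle 26 mm thick, lying on the counter between the robot and the tester; origin under its middle. Leave alone.

How it is judged (in metres and radians):
On the way, in this order (a step that is already met when the one before it is completed fails the run):
1. the lever's pointer is in line with the yellow tab and at rest (angle between the x axis of pointer_tip and the x axis of tab, either way round below 0.06 rad and velocity of joint lever_ring between -0.05 and 0.05 rad/s), for 0.2 s.
2. the test button is pressed fully down (value of joint test_button above 0.0048 m and angle between the x axis of pointer_tip and the x axis of tab, either way round below 0.06 rad), for 0.05 s.
At the end, for the whole second after the job is handed in: The lever is at rest with its pointer in line with the yellow tab within 0.06 rad (about 5 mm at the pointer's tip), the test button has been pressed at least 4.8 mm down with the pointer in line and is back up (under 1.5 mm), and the four loose things are within 15 mm of where they started (all of step 1 and value of joint test_button below 0.0015 m and distance of each of cracked_tube, tube_shield, socket_block, nut_driver from where it was at the start of the episode below 0.015 m); the robot touches nothing.
It fails at once if the cracked tube, tube shield, socket block or nut driver is moved more than 15 mm, lifted or tipped (distance of any of cracked_tube, tube_shield, socket_block, nut_driver from where it was at the start of the episode above 0.015 m or angle between any of cracked_tube, tube_shield, socket_block, nut_driver's own z axis and vertical above 0.3 rad).
It fails at once if the test button is pressed while the pointer is off the yellow tab (value of joint test_button above 0.003 m and angle between the x axis of pointer_tip and the x axis of tab, either way round above 0.06 rad).
It fails at once if the glass tube plugged into the tester is struck with more than 3 N (contact force between any of the fingers, the arm and test_tube above 3 N).
It also fails if it takes over 53 s, if anything falls off the work surface, if the arm or the gripper's body presses on something with over 40 N, if the wrist force passes 120 N, or if a joint passes its speed limit or range.

## Robot

A 6-joint arm with a two-finger parallel gripper is mounted at the origin on the work surface. World frame = base frame: x ahead of the robot, y to its left, z up, the work surface at z = 0. Lengths are in mm, angles in rad, forces in N, time in s.
With the tool pointing down it reaches from about 350 to 725 mm from the base axis. Payload 4.3 kg.
Tool frame: the origin (TCP) lies on the centre line of the jaws, within the pads' length; the fingertips stand r.nose_length ahead of it and the grasp point (between the pads) lies 5 mm behind it (r.nose_length is the distance from the TCP to the fingertips, in mm); z points along the fingers, y is the line along which they close (so a half turn about z gives the same grasp; the last joint's range is limited). The gripper opens to 85 mm and grips with 20 to 120 N. Pads are 22 mm wide; open, the fingers measure 114 mm over their backs; the gripper's body (76 mm by 85 mm) begins 54 mm behind the grasp point. The pads swing forward as they close: fully open they stand 13 mm farther back than shut.
Start: joints at [-1.283, 0.377, 0.081, 1.274, 0, 1.46], TCP at [222.764, -530.134, 245.329] pointing down, gripper open.
Joint ranges: [-2.72, 2.72], [-0.84, 1.66], [-1.02, 1.22], [-1.77, 2.12], [-1.37, 1.28], [-3.14, 3.14]. Speed limits (rad/s): [2.57, 2.57, 3.14, 3.14, 3.14, 3.14].

## Interface

Orientations are given as [roll, pitch, yaw] about the fixed x, y, z axes, in that order (R = Rz(yaw) Ry(pitch) Rx(roll)).
In Python, from workcell import r gives the robot as it stands.
- The arm moves only by the tool move_arm, never from a script. Its argument "series" is a list of rows, each a list of 2 entries, a list of its own where there are three numbers: the shift along the world's x, y, z in m, then the turn about the world's z in rad. In form: [[[dx, dy, dz], yaw], ...]. A call has 1 to 12 rows; each row is the pose to reach, as a shift and turn from the pose commanded when the call began; what a row does not reach only later rows make up. A row lasts 1/12 s, in which the tool goes at most 41.7 mm and 7.16 degrees, less where a joint would pass 70% of its speed; a pose out of reach is approached as far as the arm can. A call with a gripper value outside its range is refused whole. "jaw" is the finger opening in m, from 0 to 0.0854, set as the call begins (left out, the last holds). The fingers move at their own pace and stop on an object; the grip force is fixed at half the most. Time passes only in rows, so rows that repeat a pose let the fingers close. It gives the time, the measured TCP pose, the force, the opening and the grip force at its end, in the units of the state.
- r.sense(): the state, without advancing time (a new reading comes with each control period).
- r.snapshot(name): name is "side" or "top" or "wrist"; returns (picture, depth): 400x640x3 uint8, blue, green, red; 400x640 float32, mm along the optical axis (not along the pixel's ray), 0 where there is no reading.
- r.calibration(name): a dict with "K" (3x3 intrinsics, pixels), "rvec" (rotation vector, rad) and "tvec" (3), from world to camera coordinates, as OpenCV has them. Camera axes: x right, y down, z forward; pixel columns grow to the right and rows downward; lengths in mm; the calibration is good to about 2 mm. A picture is of the moment at which its call begins: read the wrist's pose just before it. calibration takes no time and is no camera call; for the wrist camera it gives the pose at the moment of the call.
- r.close_job(): hands the job in; it is judged then, once.
The state is a dict: "time_s": time; "joints": joint angles; "joint_vel": joint speeds; "effort": joint torques, N m; "position": TCP position; "tcp_rot": TCP orientation; "ft_force": force on the tool from outside, world axes, zero at the start; "wrist_torque": the same for the moment, N m; "width": finger opening in mm; "gripper_force": force on a finger pad.
Only numpy, scipy, OpenCV 4.12 (cv2) and the standard library are available. Lean on these libraries where they do the work, as an engineer would, in place of code of your own. Each camera call takes 0.05 s, during which the arm holds its last target. There are 200 camera calls.

## Working session

There is one attempt and no reset: what is moved stays moved. The work goes in short steps, Python scripts to look and compute and a tool call to move; the robot and the scene stay as the last step left them, time stands still between calls to the robot, and variables do not carry over. Pictures are saved under pics/ and viewed, at most 10 in all, crops included, and the job is handed in when it is done.

Besides the shell and the picture viewer there is one more tool, called after "Call:" as name(argument=value, ...) on one line, values as JSON. move_arm: Moves the arm, as the interface text tells. Its arguments: {"type":"object","properties":{"series":{"type":"array","items":{"type":"array"}},"jaw":{"type":"number"}},"required":["series"]}

```bash
mkdir -p pics; ls; python3 - <<'E'
from workcell import r
import cv2,numpy as np
print(r.nose_length,r.sense())
for n in("top","side"):
    p,d=r.snapshot(n); cv2.imwrite(f"pics/{n}0.png",p); np.save(f"pics/{n}0d.npy",d)
    c=r.calibration(n); print(n,c)
E
```

```text
pics
14.0 {'time_s': 0.0, 'joints': array([-1.28329544e+00,  3.78065782e-01,  7.96318018e-02,  1.27438424e+00,
        1.69232983e-05,  1.46052561e+00]), 'joint_vel': array([-7.26681397e-04,  4.01185590e-05,  4.10603130e-05,  1.14225595e-03,
        5.18877757e-04,  9.49073040e-04]), 'effort': array([-7.57616544e-04, -4.63603556e+01,  2.69875377e+01,  2.08847481e-02,
       -4.90376055e-05, -7.38037812e-06]), 'position': array([ 222.58423691, -529.50053931,  244.36156805]), 'tcp_rot': array([-3.13958490e+00, -2.39324974e-04,  3.97771347e-01]), 'ft_force': array([-0.03144055, -0.26259749,  0.58945351]), 'wrist_torque': array([-0.00707101, -0.01846106, -0.0055544 ]), 'gripper_force': 0.0, 'width': 85.3322408616389}
top {'K': array([[433.24783813,   0.        , 320.27562984],
       [  0.        , 433.24783813, 204.14084309],
       [  0.        ,   0.        ,   1.        ]]), 'rvec': array([ 2.14806241, -2.1969762 ,  0.08892163]), 'tvec': array([  31.89675779,  561.67569545, 1101.96991925])}
side {'K': array([[387.85791101,   0.        , 319.31482764],
       [  0.        , 387.85791101, 201.66646587],
       [  0.        ,   0.        ,   1.        ]]), 'rvec': array([ 2.35994483, -0.17488206,  0.05793707]), 'tvec': array([-538.22572015,  139.5042334 ,  809.52644418])}
```

View pics/top0.png

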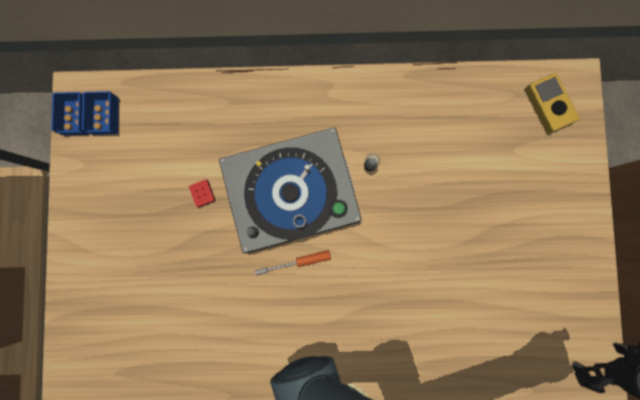

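View pics/side0.png

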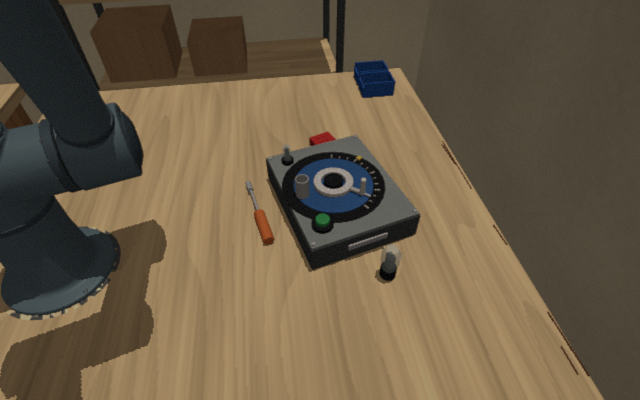

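The top view shows the ring centre near (290,192), the yellow tab near (258,163), the lever post near (307,168), the green button at (339,208), the shield at (299,221) and the plugged-in tube at (252,232). The side view shows the same layout. Next I'll measure them.

```bash
cat > h.py <<'E'
import cv2,numpy as np
from workcell import r
def ray(n,u,v,z,c=None):
    c=c or r.calibration(n); R=cv2.Rodrigues(c["rvec"])[0]; t=np.asarray(c["tvec"]).ravel()
    d=R.T@np.linalg.solve(c["K"],[u,v,1.]); o=-R.T@t
    return o+d*(z-o[2])/d[2]
def proj(n,P,c=None):
    c=c or r.calibration(n)
    return cv2.projectPoints(np.float64(P).reshape(-1,3),c["rvec"],c["tvec"],c["K"],None)[0].reshape(-1,2)
def blobs(p,lo,hi,box,amin=5):
    m=cv2.inRange(cv2.cvtColor(p,cv2.COLOR_BGR2HSV),lo,hi); x0,y0,x1,y1=box
    k=np.zeros_like(m);k[y0:y1,x0:x1]=m[y0:y1,x0:x1]
    n,_,s,c=cv2.connectedComponentsWithStats(k)
    return [(c[i],s[i]) for i in range(1,n) if s[i,4]>=amin],k
E
python3 - <<'E'
from h import *
for n,box in(("top",(215,125,365,255)),("side",(265,135,420,265))):
    p=cv2.imread(f"pics/{n}0.png")
    for name,lo,hi,z in(("green",(45,90,50),(80,255,255),85),("yellow",(20,110,110),(34,255,255),75),("blue",(100,110,60),(125,255,255),70)):
        b,k=blobs(p,lo,hi,box)
        for c,s in b: print(n,name,c.round(1),s[4],ray(n,*c,z).round(1))
        if name=="blue":
            q=np.vstack(np.nonzero(k)[::-1]).T
            e=cv2.fitEllipse(cv2.convexHull(q.astype(np.int32))); print("ellipse",e,ray(n,*e[0],70).round(1))
    x0,y0,x1,y1=box; cv2.imwrite(f"pics/{n}c.png",cv2.resize(p[y0:y1,x0:x1],None,fx=5 if n=="top" else 4,fy=5 if n=="top" else 4,interpolation=2)[:600])
E
```

```text
top green [338.3 207.7] 117 [547.1 -25.3  85. ]
top yellow [258.2 163.1] 23 [664.8 172.4  75. ]
top blue [289.1 192.4] 2593 [589.6  96.4  70. ]
top blue [295.9 187.5] 25 [601.5  79.2  70. ]
top blue [282.3 194.7] 23 [584.  113.5  70. ]
top blue [299.4 220.9] 42 [517.5  71.9  70. ]
ellipse ((290.1314697265625, 192.86935424804688), (70.6839828491211, 71.69244384765625), 68.43321990966797) [588.3  93.8  70. ]
side green [322.3 219.1] 155 [547.7 -21.5  85. ]
side yellow [358.7 157.1] 14 [666.  172.9  75. ]
side blue [336.1 186.7] 1838 [594.9  84.   70. ]
side blue [322.6 180.7] 7 [567.8 108.4  70. ]
side blue [294.2 186. ] 11 [501.8 100.8  70. ]
side blue [343.3 182.2] 6 [613.8  96.2  70. ]
ellipse ((333.0843811035156, 185.2044219970703), (54.19572448730469, 79.09064483642578), 91.37946319580078) [589.1  89.9  70. ]
```

View pics/topc.png

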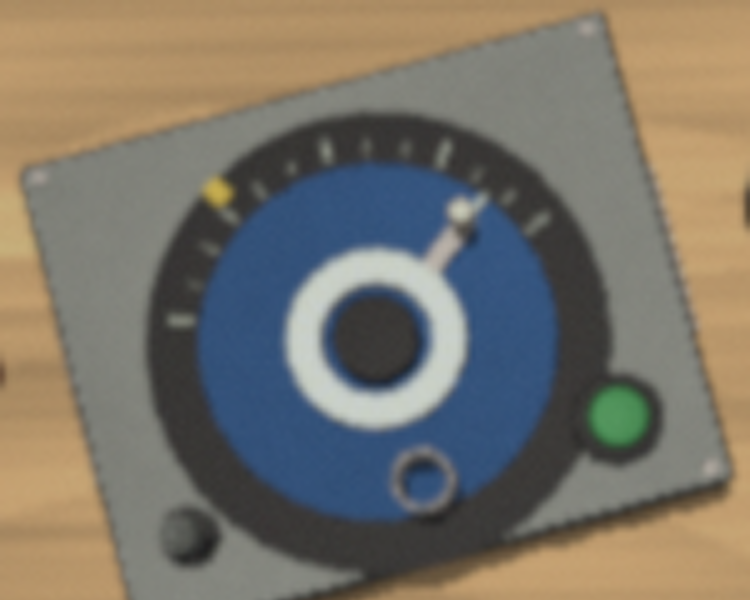

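View pics/sidec.png

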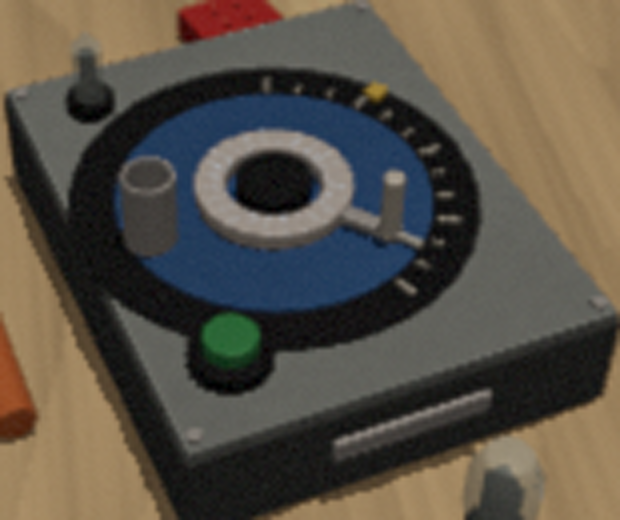

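Top crop: post top at crop (460,208), or (307,166.6) in the full image. Pointer tip at crop (485,195), or (312,164). Side crop: post top near crop (395,175), or (363.8,178.8), pointer tip near crop (421,243). The lever sits clockwise of the tab.

```bash
python3 - <<'E'
from h import *
P=np.array([588.7,91.9])
for n,u,v,z in(("top",307,166.8,117),("top",312,164,76),("side",363.8,178.5,117),("side",370.2,195.7,76),("top",299.4,220.9,118)):
    w=ray(n,u,v,z)[:2]; d=w-P; print(n,z,w.round(1),np.hypot(*d).round(1),np.arctan2(d[1],d[0]).round(3))
E
```

```text
top 117 [645.   48.6] 71.0 -0.655
top 76 [659.1  37.4] 89.0 -0.659
side 117 [647.7  51. ] 71.8 -0.607
side 76 [662.   38.2] 90.9 -0.632
top 118 [515.1  69.2] 77.0 -2.843
```

Call:
move_arm(series=[[[0.03, 0.03, 0], 0.125], [[0.06, 0.06, 0], 0.25], [[0.09, 0.09, 0], 0.375], [[0.12, 0.12, 0], 0.5], [[0.15, 0.15, 0], 0.625], [[0.18, 0.18, 0], 0.75], [[0.21, 0.21, 0], 0.875], [[0.24, 0.24, 0], 1.0], [[0.27, 0.27, 0], 1.125], [[0.3, 0.3, 0], 1.25], [[0.32, 0.33, 0], 1.375], [[0.32, 0.36, 0], 1.5]], jaw=0.03)

```text
time_s: 1.1
position: [546.1, -168.0, 244.2]
tcp_rot: [3.14, -0.0, 1.906]
ft_force: [-0.2, 0.4, -0.7]
width: 30.1
gripper_force: 0.0
```

Call:
move_arm(series=[[[0.02, 0.035, 0], 0.12], [[0.04, 0.07, 0], 0.24], [[0.06, 0.105, 0], 0.36], [[0.08, 0.14, 0], 0.48], [[0.09, 0.175, 0], 0.6], [[0.1, 0.205, 0], 0.61], [[0.1, 0.218, 0], 0.61], [[0.1, 0.218, -0.03], 0.61], [[0.1, 0.218, -0.05], 0.61], [[0.1, 0.218, -0.05], 0.61]])

```text
time_s: 1.93
position: [639.4, 48.0, 190.1]
tcp_rot: [-3.136, -0.007, 2.508]
ft_force: [-0.3, 0.9, -1.2]
width: 30.0
gripper_force: 0.0
```

```bash
python3 - <<'E'
from h import *
s=r.sense(); c=r.calibration("wrist"); p,d=r.snapshot("wrist"); cv2.imwrite("pics/w1.png",p); print(s["position"],s["tcp_rot"])
print(proj("wrist",[[646.3,50,117],[588.7,91.9,82],[665.4,172.6,75]],c).round(0))
for n,u,v in():pass
E
```

```text
[639.42273595  48.01510226 190.07629312] [-3.13603688 -0.00737298  2.50788361]
[[334. 216.]
 [333. 108.]
 [477. 127.]]
```

View pics/w1.png

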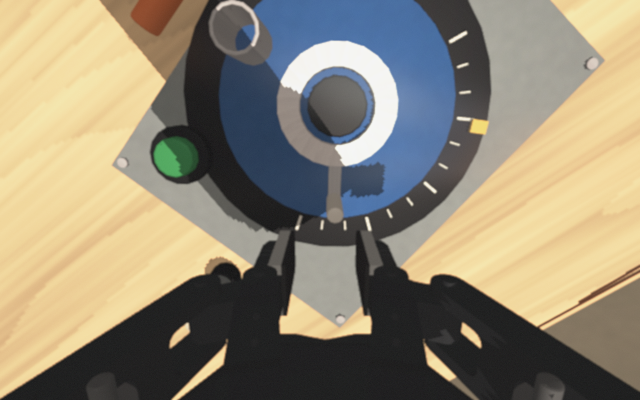

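The wrist view shows the post top at (334,215) between the fingers, the ring centre near (338,103), the tab at (479,127) and the button at (176,157). All agree with the first estimates. Now I'll refine them.

```bash
python3 - <<'E'
from h import *
p=cv2.imread("pics/w1.png"); c=r.calibration("wrist")
g,_=blobs(p,(45,90,50),(80,255,255),(120,100,230,200),100)
y,_=blobs(p,(20,90,110),(34,255,255),(460,110,500,145),30)
ring=np.array([(338,40),(398,103),(338,166),(278,103)]).mean(0)
piv=ray("wrist",*ring,82,c); print("piv",piv)
# ring/blue-disc right edge check
tab=ray("wrist",*y[0][0],75,c); btn=ray("wrist",*g[0][0],85,c); post=ray("wrist",334.5,215,117,c)
for n,w in(("tab",tab),("btn",btn),("post",post)):
    d=(w-piv)[:2]; print(n,w.round(1),np.hypot(*d).round(1),np.arctan2(d[1],d[0]).round(3))
dd=np.load("pics/top0d.npy"); ct=r.calibration("top"); R=cv2.Rodrigues(ct["rvec"])[0]
for u,v in((338,208),(345,175)):
    Z=dd[v,u]; print((R.T@(np.linalg.solve(ct["K"],[u,v,1.])*Z-np.ravel(ct["tvec"]))).round(1))
E
```

```text
piv [589.18537994  96.59259715  82.        ]
tab [667.9 174.4  75. ] 110.7 0.779
btn [547.3 -26.4  85. ] 130.0 -1.899
post [647.9  49.8 117. ] 75.1 -0.672
[545.8 -24.3  91.8]
[630.2 -44.7  70.3]
```

Call:
move_arm(series=[[[0, 0, 0], 0], [[0, 0, 0], 0], [[0.003, 0, -0.01], 0], [[0.006, 0, -0.02], 0], [[0.006, 0, -0.03], 0], [[0.006, 0, -0.035], 0], [[0.006, 0, -0.035], 0]])

```text
time_s: 2.57
position: [647.4, 47.8, 157.9]
tcp_rot: [-3.139, -0.003, 2.508]
ft_force: [-0.8, -0.5, -1.1]
width: 29.7
gripper_force: 0.0
```

Call:
move_arm(series=[[[0, 0.002, -0.01], 0], [[0, 0.002, -0.02], 0], [[0, 0.002, -0.03], 0], [[0, 0.002, -0.04], 0], [[0, 0.002, -0.048], 0], [[0, 0.002, -0.048], 0], [[0, 0.002, -0.048], 0]])

```text
time_s: 3.15
position: [648.1, 49.9, 111.4]
tcp_rot: [-3.141, -0.001, 2.508]
ft_force: [-0.4, -0.3, -0.0]
width: 29.9
gripper_force: 0.0
```

```bash
python3 -c "
import numpy as np
P=np.array([588.8,94]);f=lambda a:P+73*np.array([np.cos(a),np.sin(a)])
for a0,A in((-.634,np.linspace(-.634,.1,12)[1:]),(.1,np.linspace(.1,.8,12)[1:])):
  o=np.array([648.1,49.9]) if a0<0 else f(a0)
  print([[[*((f(a)-o)/1000).round(4),0],round(a-a0,3)] for a in A])"
```

```text
[[[np.float64(0.0023), np.float64(0.0049), 0], np.float64(0.067)], [[np.float64(0.0047), np.float64(0.0091), 0], np.float64(0.133)], [[np.float64(0.0069), np.float64(0.0134), 0], np.float64(0.2)], [[np.float64(0.0088), np.float64(0.0179), 0], np.float64(0.267)], [[np.float64(0.0104), np.float64(0.0225), 0], np.float64(0.334)], [[np.float64(0.0117), np.float64(0.0272), 0], np.float64(0.4)], [[np.float64(0.0127), np.float64(0.032), 0], np.float64(0.467)], [[np.float64(0.0133), np.float64(0.0368), 0], np.float64(0.534)], [[np.float64(0.0137), np.float64(0.0417), 0], np.float64(0.601)], [[np.float64(0.0137), np.float64(0.0465), 0], np.float64(0.667)], [[np.float64(0.0133), np.float64(0.0514), 0], np.float64(0.734)]]
[[[np.float64(-0.0006), np.float64(0.0046), 0], np.float64(0.064)], [[np.float64(-0.0015), np.float64(0.0092), 0], np.float64(0.127)], [[np.float64(-0.0027), np.float64(0.0137), 0], np.float64(0.191)], [[np.float64(-0.0042), np.float64(0.0181), 0], np.float64(0.255)], [[np.float64(-0.0059), np.float64(0.0224), 0], np.float64(0.318)], [[np.float64(-0.0079), np.float64(0.0265), 0], np.float64(0.382)], [[np.float64(-0.0102), np.float64(0.0306), 0], np.float64(0.445)], [[np.float64(-0.0128), np.float64(0.0345), 0], np.float64(0.509)], [[np.float64(-0.0155), np.float64(0.0382), 0], np.float64(0.573)], [[np.float64(-0.0185), np.float64(0.0417), 0], np.float64(0.636)], [[np.float64(-0.0218), np.float64(0.0451), 0], np.float64(0.7)]]
```

Call:
move_arm(series=[[[0.0, 0.0, 0], 0], [[0.0, 0.0, 0], 0], [[0.002, 0.005, 0], 0.07], [[0.005, 0.009, 0], 0.13], [[0.007, 0.0135, 0], 0.2], [[0.009, 0.018, 0], 0.27], [[0.0105, 0.0225, 0], 0.33], [[0.012, 0.027, 0], 0.4], [[0.013, 0.032, 0], 0.47], [[0.0135, 0.042, 0], 0.6], [[0.0135, 0.0515, 0], 0.73], [[0.0135, 0.0515, 0], 0.73]], jaw=0.018)

```text
time_s: 4.15
position: [663.2, 102.2, 113.2]
tcp_rot: [-3.141, 0.002, -3.042]
ft_force: [-0.1, 0.5, -0.2]
width: 17.8
gripper_force: 0.0
```

Call:
move_arm(series=[[[-0.0015, 0.007, -0.003], 0.09], [[-0.0035, 0.0135, -0.005], 0.19], [[-0.006, 0.02, -0.005], 0.29], [[-0.009, 0.0265, -0.005], 0.38], [[-0.0115, 0.0305, -0.005], 0.45], [[-0.014, 0.0345, -0.005], 0.51], [[-0.0165, 0.038, -0.005], 0.57], [[-0.0195, 0.0415, -0.005], 0.63], [[-0.023, 0.0445, -0.005], 0.69], [[-0.023, 0.0445, -0.005], 0.69], [[-0.023, 0.0445, -0.005], 0.69]])

```text
time_s: 5.07
position: [639.9, 145.8, 108.1]
tcp_rot: [-3.141, 0.001, -2.359]
ft_force: [1.2, -0.4, 1.5]
width: 18.1
gripper_force: 0.6
```

```bash
python3 - <<'E'
from h import *
c=r.calibration("wrist"); p,d=r.snapshot("wrist"); print(r.sense()["position"])
t,_=r.snapshot("top")
cv2.imwrite("pics/2.png",np.vstack([p[:,:],cv2.resize(t[150:210,240:336],None,fx=640/96,fy=640/96)[:200]])[:600])
print(proj("wrist",[[588.8,94,82],[666.5,173.3,75]],c))
E
```

```text
[639.74368587 145.63365958 107.93243228]
[[323.41280173  95.21311255]
 [326.2239052  291.65026716]]
```

View pics/2.png

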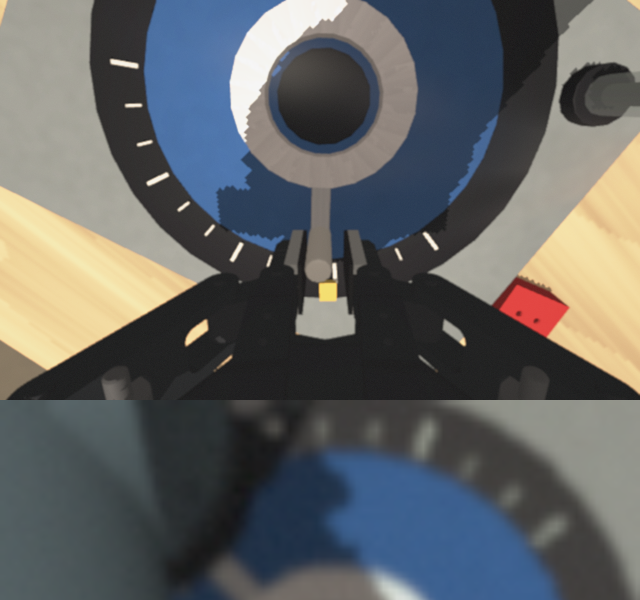

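The wrist view shows the post top at (318,270) between the pads, just short of the line from the ring centre (324,95) to the tab (328,292). A small extra push is needed.

```bash
python3 - <<'E'
from h import *
c=r.calibration("wrist"); p=cv2.imread("pics/2.png")[:400]
y,_=blobs(p,(20,90,110),(34,255,255),(310,275,345,305),30)
w,_=blobs(p,(0,0,120),(180,70,255),(325,255,342,285),5); print([(a.round(1),s) for a,s in w])
u=[ (230+417)/2, 95]
piv=ray("wrist",*u,82,c);T=ray("wrist",*y[0][0],75,c)
for n,q in(("tab",T),("post",ray("wrist",318.3,270,117,c)),("arm",ray("wrist",(311+330.5)/2,195,80,c)),("arm2",ray("wrist",(311+330.5)/2,225,80,c))):
    for P in (piv,np.array([588.8,94,0])):
        d=(q-P)[:2]; print(n,q.round(1),np.hypot(*d).round(1),np.arctan2(d[1],d[0]).round(3))
print(piv)
E
```

```text
[(array([330.2, 268.5]), array([325, 255,  13,  28, 224], dtype=int32))]
tab [665.1 173.   75. ] 110.2 0.803
tab [665.1 173.   75. ] 109.8 0.803
post [641.4 143.3 117. ] 72.5 0.753
post [641.4 143.3 117. ] 72.1 0.753
arm [624.9 127.8  80. ] 49.9 0.753
arm [624.9 127.8  80. ] 49.5 0.753
arm2 [636.8 139.6  80. ] 66.7 0.759
arm2 [636.8 139.6  80. ] 66.2 0.759
[588.48983181  93.69985309  82.        ]
```

Call:
move_arm(series=[[[-0.001, 0.001, 0], 0.01], [[-0.0015, 0.0015, 0], 0.02], [[-0.002, 0.002, 0], 0.03], [[-0.0025, 0.0025, 0], 0.04], [[-0.0025, 0.0025, 0], 0.04], [[-0.0025, 0.0025, 0], 0.04], [[-0.0025, 0.0025, 0], 0.04]])

```text
time_s: 5.75
position: [636.7, 148.4, 107.3]
tcp_rot: [3.141, -0.0, -2.316]
ft_force: [0.7, -1.9, 1.8]
width: 18.2
gripper_force: 1.0
```

```bash
python3 - <<'E'
from h import *
c=r.calibration("wrist"); p,d=r.snapshot("wrist"); print(r.sense()["position"])
cv2.imwrite("pics/3.png",cv2.resize(p[60:320,200:450],None,fx=2.3,fy=2.3))
P=ray("wrist",0,0,82,c)
y,_=blobs(p,(20,90,110),(34,255,255),(300,270,360,315),30); print(y)
T=ray("wrist",*y[0][0],75,c)-[588.6,94,0]; print("tab",np.arctan2(T[1],T[0]))
np.save("pics/c3.npy",c,allow_pickle=True)
E
```

```text
[636.77797433 148.36355775 107.33544524]
[(array([318.03235294, 292.43529412]), array([309, 282,  19,  21, 340], dtype=int32))]
tab 0.802366772736838
```

View pics/3.png

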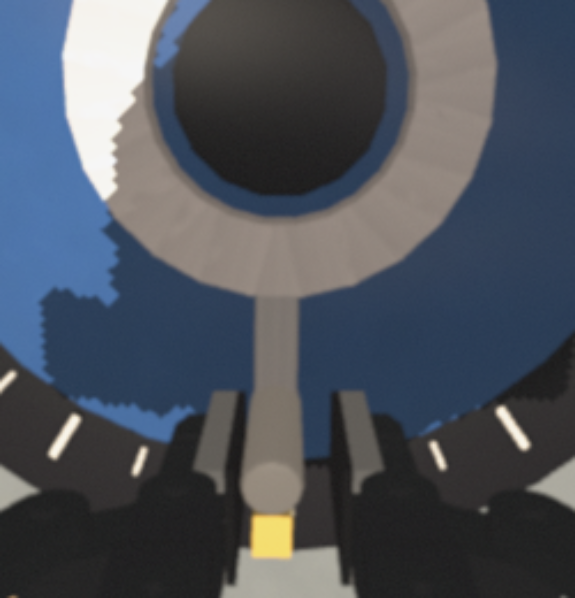

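Magnified crop: post at (272,488) and lever arm at (277,340) lie on the line from the ring centre (280,80) to the tab (272,537), so the pointer is in line. Next I back off the post, lift and go to the button.

Call:
move_arm(series=[[[0.001, -0.001, 0], 0], [[0.0015, -0.0015, 0], 0], [[0.0015, -0.0015, 0.01], 0], [[0.0015, -0.0015, 0.03], 0], [[0.0015, -0.0015, 0.05], 0], [[0.0, -0.0015, 0.08], 0], [[-0.01, -0.02, 0.09], 0], [[-0.025, -0.05, 0.09], 0], [[-0.04, -0.08, 0.09], 0], [[-0.055, -0.11, 0.09], 0], [[-0.08, -0.14, 0.09], 0], [[-0.09, -0.172, 0.09], 0]])

```text
time_s: 6.8
position: [543.5, -23.9, 197.7]
tcp_rot: [3.139, -0.001, -2.314]
ft_force: [-0.0, 0.0, -0.4]
width: 18.1
gripper_force: 0.0
```

Call:
move_arm(series=[[[0, 0, 0], 0], [[0, 0, 0], 0], [[0, 0, 0], 0], [[0, 0, 0], 0]], jaw=0.0)

```text
time_s: 7.13
position: [547.3, -22.6, 197.5]
tcp_rot: [3.141, 0.001, -2.314]
ft_force: [-0.1, 0.6, -0.7]
width: 0.5
gripper_force: 0.0
```

```bash
python3 - <<'E'
from h import *
c=r.calibration("wrist"); s=r.sense(); p,d=r.snapshot("wrist"); cv2.imwrite("pics/4.png",p); print(s["position"],s["tcp_rot"],s["width"])
g,_=blobs(p,(45,90,50),(80,255,255),(0,0,640,400),100)
print([(a.round(1),b,ray("wrist",*a,91,c).round(1)) for a,b in g])
print(proj("wrist",[[588.7,94,82],[665.5,173,75]],c).round(0))
ct=r.calibration("top");print("top",ray("top",338.3,207.7,91),"side",ray("side",322.3,218.3,91))
E
```

```text
[547.26680423 -22.62569421 197.54052585] [ 3.14138844e+00  6.39958999e-04 -2.31407799e+00] 0.4896096826681795
[(array([323.6, 192.3]), array([ 306,  174,   37,   37, 1043], dtype=int32), array([546.6, -24.8,  91. ]))]
[[378. 312.]
 [369. 399.]]
top [546.63044029 -25.0335229   91.        ] side [547.26514267 -24.62583095  91.        ]
```

View pics/4.png

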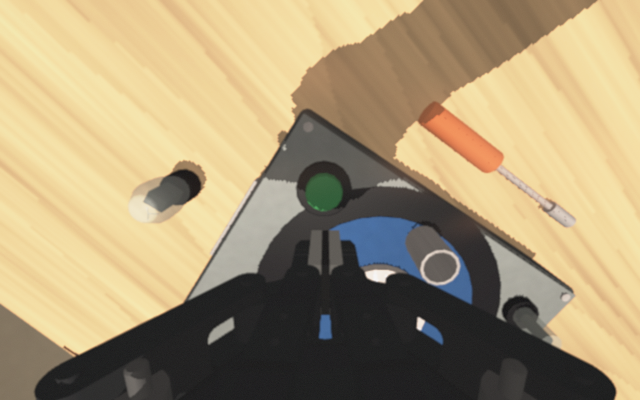

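The button is at (323,192), which puts its centre at (546.8,-24.8). Before pressing, I'll check that the pointer stayed in line.

```bash
python3 - <<'E'
from h import *
t,_=r.snapshot("top"); s,_=r.snapshot("side")
a=cv2.resize(t[130:250,230:370],(560,480),interpolation=2)
b=cv2.resize(s[145:225,290:390],None,fx=2.4,fy=2.4,interpolation=2); 
o=np.zeros((480,800,3),np.uint8); o[:,:560]=a; o[:192,560:]=b; cv2.imwrite("pics/5.png",o)
E
```

```text
(no output)
```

View pics/5.png

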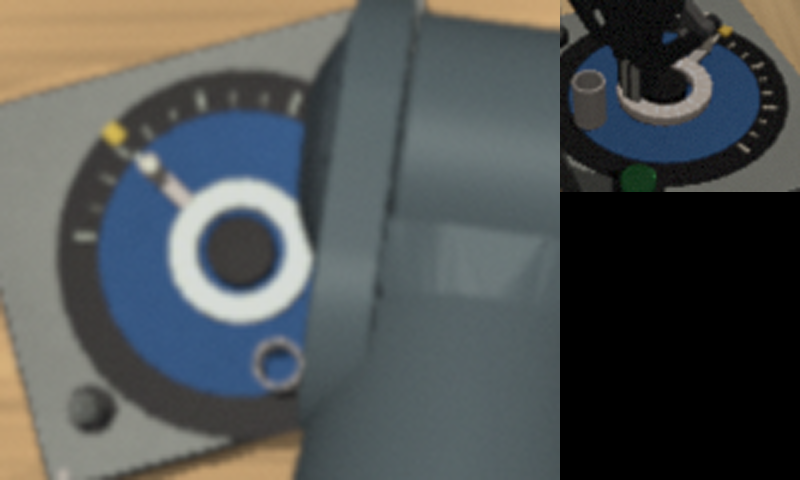

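The top view shows the pointer (tip near (125,145)) still aimed at the tab (114,132). Now I descend onto the button.

Call:
move_arm(series=[[[-0.0005, -0.002, -0.02], 0], [[-0.0005, -0.002, -0.045], 0], [[-0.0005, -0.002, -0.065], 0], [[-0.0005, -0.002, -0.08], 0], [[-0.0005, -0.002, -0.085], 0], [[-0.0005, -0.002, -0.085], 0], [[-0.0005, -0.002, -0.085], 0]])

```text
time_s: 7.87
position: [546.6, -25.3, 112.7]
tcp_rot: [3.142, 0.0, -2.315]
ft_force: [0.3, -0.0, -0.6]
width: -0.2
gripper_force: 0.0
```

Call:
move_arm(series=[[[0, 0, -0.003], 0], [[0, 0, -0.006], 0], [[0, 0, -0.008], 0], [[0, 0, -0.01], 0], [[0, 0, -0.01], 0], [[0, 0, -0.01], 0]])

```text
time_s: 8.37
position: [547.2, -25.7, 103.0]
tcp_rot: [-3.14, 0.001, -2.315]
ft_force: [0.8, 0.5, 3.3]
width: -0.3
gripper_force: 1.5
```

Contact has begun at about 3 N, so I keep pressing slowly.

Call:
move_arm(series=[[[0, 0, -0.001], 0], [[0, 0, -0.002], 0], [[0, 0, -0.003], 0], [[0, 0, -0.004], 0], [[0, 0, -0.004], 0], [[0, 0, -0.004], 0]])

```text
time_s: 8.87
position: [547.2, -25.7, 99.9]
tcp_rot: [-3.14, 0.001, -2.315]
ft_force: [-0.5, 1.0, 12.0]
width: 0.3
gripper_force: 6.1
```

Call:
move_arm(series=[[[0, 0, -0.001], 0], [[0, 0, -0.002], 0], [[0, 0, -0.002], 0], [[0, 0, -0.002], 0]])

```text
time_s: 9.2
position: [547.3, -25.8, 99.7]
tcp_rot: [-3.139, 0.002, -2.315]
ft_force: [-5.6, 0.3, 24.9]
width: 0.1
gripper_force: 12.2
```

The button has bottomed out: 25 N with no more travel. Now I lift clear.

Call:
move_arm(series=[[[0, 0, 0.01], 0], [[0, 0, 0.03], 0], [[0, 0, 0.06], 0], [[0, 0, 0.09], 0], [[0, 0, 0.11], 0], [[-0.02, -0.03, 0.12], 0], [[-0.04, -0.06, 0.12], 0], [[-0.06, -0.09, 0.12], 0], [[-0.08, -0.12, 0.12], 0], [[-0.08, -0.15, 0.12], 0], [[-0.08, -0.15, 0.12], 0], [[-0.08, -0.15, 0.12], 0]])

```text
time_s: 10.2
position: [465.1, -176.5, 215.5]
tcp_rot: [3.139, -0.001, -2.319]
ft_force: [-0.4, 0.3, 0.2]
width: 0.1
gripper_force: 0.0
```

```bash
python3 - <<'E'
from h import *
t,_=r.snapshot("top"); s,_=r.snapshot("side")
o=np.zeros((480,800,3),np.uint8); o[:,:480]=cv2.resize(t[130:250,230:350],(480,480),interpolation=2); o[:320,480:]=cv2.resize(s[140:240,290:390],(320,320),interpolation=2); cv2.imwrite("pics/6.png",o)
x=r.sense();print(x["position"],x["ft_force"])
E
```

```text
[ 465.62781556 -174.89428779  215.57492029] [-0.67311982  1.20053941  0.56587208]
```

View pics/6.png

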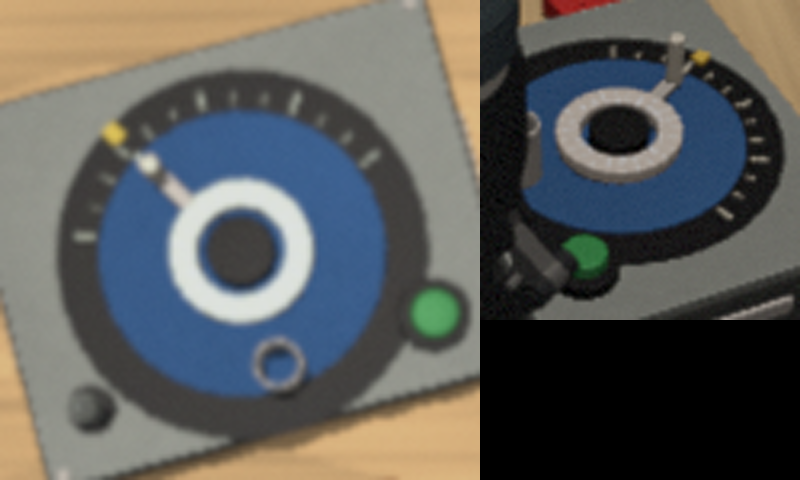

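The pointer is in line with the tab at (114,132), the button at (435,313) is back up, and the shield and plugged-in tube haven't moved.

```bash
python3 -c "
from workcell import r
print(r.close_job())"
```

```text
the job is handed in; nothing more can be done
None
```

I set the lever in line with the yellow tab, pressed the green test button fully down and let it come back up, then handed the job in at about 10 s; the hand-in gave no verdict.

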